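# Set up the sharpening station

## Robot

A 6-joint arm with a two-finger parallel gripper is mounted at the origin on a cart in front of the work surface, level with it; the furniture and walls round the work are solid. World frame = base frame: x ahead of the robot, y to its left, z up, the work surface at z = 0. Lengths are in m, angles in rad, forces in N, time in s.
With the tool pointing down it reaches from about 0.3 to 0.95 m from the base axis. Payload 3.1 kg.
Tool frame: the origin (TCP) lies at the very end of the fingers, on their centre line; the grasp point (between the pads) lies manip.grip_depth behind it (manip.grip_depth is the distance from the TCP to the grasp point, in m); z points along the fingers, y is the direction in which the jaws open and shut (so a half turn about z gives the same grasp; the last joint's range is limited). The gripper opens to 85 mm and grips with 20 to 120 N. Pads are 22 mm wide; open, the fingers measure 114 mm over their backs; the gripper's body (76 mm by 85 mm) begins 54 mm behind the grasp point. The pads swing forward as they close: fully open they stand 13 mm farther back than shut.
Start: joints at [-1.345, 0.308, 1.634, -0, 1.2, -0.07], TCP at [0.182, -0.598, 0.231] pointing down, gripper open.
Joint ranges: [-3.06, 3.06], [-0.79, 1.96], [0.05, 2.63], [-1.19, 4.34], [0.05, 2.64], [-2.94, 2.94]. Speed limits (rad/s): [2.79, 2.79, 3.14, 3.14, 3.14, 3.14].

## Interface

Orientations are given as [roll, pitch, yaw] about the fixed x, y, z axes, in that order (R = Rz(yaw) Ry(pitch) Rx(roll)).
In Python, from workcell import manip, capture, camera_info gives the robot as it stands.
- The arm moves only by the shell command python3 -m creep 'ROWS' [FORCE]. ROWS is JSON, a list of rows, each a list of 5 numbers: the finger opening in mm, from 0 to 85.4, then the shift along the tool's x, y, z in mm, then the turn about the tool's z in degrees. A call has 1 to 20 rows; each row shifts and turns the commanded pose from where the row before left it, along the tool's axes as they then stand; what a row does not reach is not made up. A row lasts 1/8 s, in which the tool goes at most 62.5 mm and 10.7 degrees, less where a joint would pass 70% of its speed; a pose out of reach is approached as far as the arm can. A call is refused whole if a number of a shift passes 62.5 or a number of a turn 10.7, either way. A call with a gripper value outside its range is refused whole. The fingers move at their own pace and stop on an object; FORCE is the grip in N (left out, the last holds). Time passes only in rows, so rows that do not move let the fingers close. It gives the time, the measured TCP pose, the force and the opening at its end, in the units of the state.
- manip.sense(): the state, without advancing time (a new reading comes with each control period).
- capture(name): name is "side" or "top" or "wrist"; returns the picture (400x640x3 uint8, blue, green, red); there is no depth.
- camera_info(name): a dict with "fov_y" (degrees; the focal length in pixels is half the picture's height over the tangent of half this angle, whatever the lens; pixels are square), "cx", "cy" (the principal point, pixels), "dist_coeffs" ([k1, k2, p1, p2, k3] as OpenCV has them; the pictures are not rectified), "view" (4x4, takes a point from world to camera coordinates); the wrist camera has in their place "mount" (4x4, takes a point from camera to tool coordinates, whose origin is the TCP and whose axes are the flange's). Camera axes: x right, y down, z forward; pixel columns grow to the right and rows downward; lengths in m; the calibration is good to about 2 mm. A picture is of the moment at which its call begins: read the wrist's pose just before it. camera_info takes no time and is no camera call.
- manip.job_done(): hands the job in, once; it reports no verdict.
The state is a dict: "time": time; "joint_pos": joint angles; "dq": joint speeds; "tau": joint torques, N m; "tcp_pos": TCP position; "tcp_rot": TCP orientation; "force": force on the tool from outside, world axes, zero at the start; "moment": the same for the moment, N m; "grip_width": finger opening in m.
Only numpy, scipy, OpenCV 4.12 (cv2) and the standard library are available. Lean on these libraries where they do the work, as an engineer would, in place of code of your own. Each camera call takes 0.05 s, during which the arm holds its last target.

## Task

Set the bench up for sharpening: clamp the oilstone, pale face up, in the stone holder by sliding the holder's red-topped jaw up tight so that the stone is held between jaw and stop. Lay both chisels in the notches of the chisel rest with their handles towards the robot, the blue-handled one in the notch next to the stone holder and the yellow-handled one in the other. Stand the amber bottle of honing oil upright in the round drip tray between holder and rest, and leave the glue bottle standing in its cell of the carton.

Things in the scene. Friction and masses are not known exactly. Their poses are not given: they have to be found in the camera images.
- oil_stone: two-grit sharpening stone, a bar 50 x 160 x 25 mm, tan upper half and grey lower half, 0.4 to 0.55 kg. Origin: centre of its underside; y along its length, z up.
- stone_holder: fixed wooden stone holder, 86 x 272 mm. Origin: under the seat's middle, at bench height; x runs along it, away from the robot. Bed (where the stone lies) 20 mm above the bench. Battens flank the seat along x, 6 mm above the bed, 58 mm apart. Fixed stop at the far end: face at x=+80.5 mm, top 16 mm above the bed. Sliding jaw at the near end.
- holder_jaw (a joint): aluminium jaw sliding along the stone holder's x, top 14 mm above the bed. 0 = open; value (m) grows to the stop, up to 0.055; 1.5 N friction (pushing the stone along too: to 10 N), stays put. Closing face at x=-119.5 mm + value: tight on a stone against the stop at 0.040. Red thumb piece, 16 (x) by 20 (y) mm, centre x=-130.5 mm + value, y=0, 34 to 58 mm above the bench: pinch across y and slide.
- chisel_blue: bench chisel lying flat, blue handle, 23 x 240 x 24 mm, 0.15 kg. Origin: middle of its length, at its underside; y points along it to the handle's end, z up. Handle 20 mm wide, y=+9 to +120 mm, z=2 to 23 mm; steel blade 16 mm wide, from there to y=-120 mm, z=2 to 6 mm. Centre of mass at y=+48 mm.
- chisel_yellow: bench chisel lying flat, yellow handle, 23 x 210 x 24 mm, 0.15 kg. Origin: middle of its length, at its underside; y points along it to the handle's end, z up. Handle 20 mm wide, y=+9 to +105 mm, z=2 to 23 mm; steel blade 10 mm wide, from there to y=-105 mm, z=2 to 6 mm. Centre of mass at y=+47 mm.
- chisel_rest: fixed board 150 (x) by 128 (y) mm, 8 mm thick, left or right of the holder. Origin: under its centre, at bench height; x away from the robot. Dark notched battens, 18 mm wide, at x=-60 (handles) and +60 mm (blades); notches at y=-30 and +30 mm, 36 and 32 mm wide, floor 16, shoulders 28 mm above the bench. A chisel lies along x, handle at -x, its origin at x=+25 mm, 14 mm above the bench.
- honing_oil: closed amber bottle, yellow label, black cap, 0.22 kg, in one of the carton's two cells nearest the robot. Body 54 mm diameter up to 97 mm, neck 23 mm from 117 to 134 mm, cap 26 mm diameter from 134 to 150 mm above its underside: grip the cap from above. Origin: centre of its underside; z up.
- drip_tray: fixed round steel pan between the stone holder and the chisel rest, 86 mm across and 10 mm high, flat floor 3 mm above the bench, about 74 mm across inside. Origin: under its centre, at bench height.
- glue_bottle: cream glue bottle with green label and orange nozzle, 59 mm diameter, 172 mm tall. Origin: centre of its underside. It stands in the cell beside the honing oil and must be left standing there.
- carton: fixed cardboard carton, 208 x 208 x 100 mm, open at the top, cross dividers as high as its walls: four cells of 98 mm; inner floor 4 mm above the bench; flaps hang outside. Origin: under its centre. Honing oil and glue bottle stand in the two near cells, centres x=-51, y=+51 and -51 mm; a jar of screws is fixed in a far cell.
Not all that is in view belongs to the job. Leave any purple look-alike of the glue_bottle alone.

How it is judged:
At the end, for the whole second after the job is handed in: Stone flat on bed within 5 mm along, 8 mm across; jaw within 4 mm of it. Blue chisel in notch next to holder, yellow in other, flat on both battens, handles to robot, middle 0-50 mm past rest's centre. Oil upright on tray floor within 14 mm of centre. Glue bottle upright in carton. All at rest (x of oil_stone in the frame of stone_holder between -0.005 and 0.005 m and y of oil_stone in the frame of stone_holder between -0.008 and 0.008 m and z of oil_stone in the frame of stone_holder between 0.016 and 0.0235 m and angle between each of oil_stone, honing_oil's own z axis and vertical below 0.06 rad and value of joint holder_jaw above 0.036 m and ((y of chisel_rest in the frame of stone_holder above 0 m and y of chisel_blue in the frame of chisel_rest between -0.044 and -0.016 m and y of chisel_yellow in the frame of chisel_rest between 0.016 and 0.044 m) or (y of chisel_rest in the frame of stone_holder below 0 m and y of chisel_yellow in the frame of chisel_rest between -0.044 and -0.016 m and y of chisel_blue in the frame of chisel_rest between 0.016 and 0.044 m)) and x of chisel_blue in the frame of chisel_rest between 0 and 0.05 m and y of chisel_rest in the frame of chisel_blue above 0 m and height (world z) of chisel_blue between 0.008 and 0.019 m and angle between each of chisel_blue, chisel_yellow's own z axis and vertical below 0.08 rad and x of chisel_yellow in the frame of chisel_rest between 0 and 0.05 m and y of chisel_rest in the frame of chisel_yellow above 0 m and height (world z) of chisel_yellow between 0.008 and 0.019 m and horizontal distance between honing_oil and drip_tray below 0.014 m and height (world z) of honing_oil below 0.007 m and angle between glue_bottle's own z axis and vertical below 0.1 rad and horizontal distance between glue_bottle and carton below 0.11 m and height (world z) of glue_bottle below 0.01 m and linear speed of each of oil_stone, honing_oil, chisel_blue, chisel_yellow below 0.02 m/s); the robot touches nothing.
It fails at once if the glue bottle is tipped over or lifted out of its cell (angle between glue_bottle's own z axis and vertical above 0.35 rad or height (world z) of glue_bottle above 0.03 m).
It also fails if it takes over 106 s, if anything falls off the work surface, if the arm or the gripper's body presses on something with over 40 N, if the wrist force passes 120 N, or if a joint passes its speed limit or range.

## Working session

There is one attempt and no reset: what is moved stays moved. The work goes in short steps, Python scripts to look and compute and a shell command to move; the robot and the scene stay as the last step left them, time stands still between calls to the robot, and variables do not carry over. Pictures are saved under pics/ and viewed, and the job is handed in when it is done.

```bash
ls; mkdir -p pics; python3 - <<'E'
from workcell import manip, capture, camera_info
import cv2,json
print(manip.grip_depth, manip.sense())
for n in("side","top","wrist"):
    print(n,camera_info(n))
    cv2.imwrite(f"pics/{n}0.png",capture(n))
E
```

```text
pics
0.0187 {'time': 0.0, 'joint_pos': array([-1.34471141e+00,  3.09028719e-01,  1.63517908e+00, -2.33059634e-05,
        1.19969252e+00, -6.97102774e-02]), 'dq': array([ 0.00013862,  0.00178041,  0.00186444,  0.00067829, -0.00054112,
        0.00065921]), 'tau': array([ 7.43778696e-05, -4.15252519e+01, -2.76666212e+01, -1.29226014e-04,
        1.00717289e-02,  4.07653602e-06]), 'tcp_pos': array([ 0.18196541, -0.59707032,  0.23003586]), 'tcp_rot': array([-3.13928908e+00, -1.39090716e-04,  2.95803509e-01]), 'force': array([-0.20244267,  0.49583862, -0.14690583]), 'moment': array([0.02810693, 0.00725294, 0.00514251]), 'grip_width': 0.08540976821638731}
side {'fov_y': 52.990109439756736, 'cx': 317.8333336241777, 'cy': 204.26722810593353, 'dist_coeffs': array([-0.08258418,  0.        ,  0.        ,  0.        ,  0.        ]), 'view': array([[-0.95178893, -0.30622283,  0.01803948,  0.47141243],
       [-0.2024597 ,  0.58292066, -0.78690125,  0.17252833],
       [ 0.23045154, -0.75261616, -0.61681521,  1.09379145],
       [ 0.        ,  0.        ,  0.        ,  1.        ]])}
top {'fov_y'
[... 239 characters left out ...]
-0.99823414,  0.01475897, -0.05753926,  0.48396422],
       [ 0.05766538,  0.00826689, -0.99830174,  1.27459261],
       [ 0.        ,  0.        ,  0.        ,  1.        ]])}
wrist {'fov_y': 68.85196266166882, 'cx': 313.4306117373782, 'cy': 194.628963091395, 'dist_coeffs': array([-0.05126682,  0.        ,  0.        ,  0.        ,  0.        ]), 'mount': array([[-7.18630805e-04, -9.54317980e-01, -2.98792031e-01,
         7.63702070e-02],
       [ 9.99998915e-01, -1.06992534e-03,  1.01213866e-03,
        -1.05981793e-03],
       [-1.28558729e-03, -2.98790979e-01,  9.54317713e-01,
        -1.43028823e-01],
       [ 0.00000000e+00,  0.00000000e+00,  0.00000000e+00,
         1.00000000e+00]])}
```

View pics/top0.png

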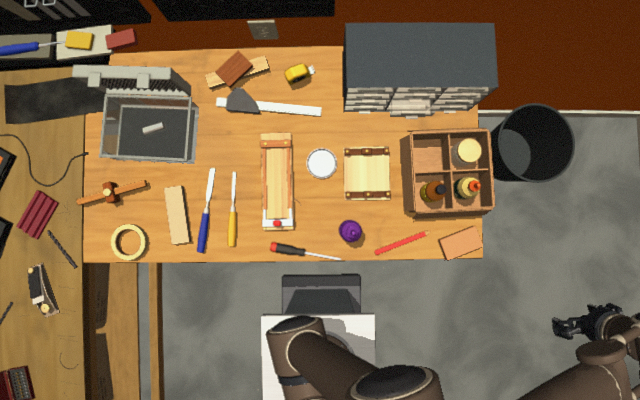

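View pics/side0.png

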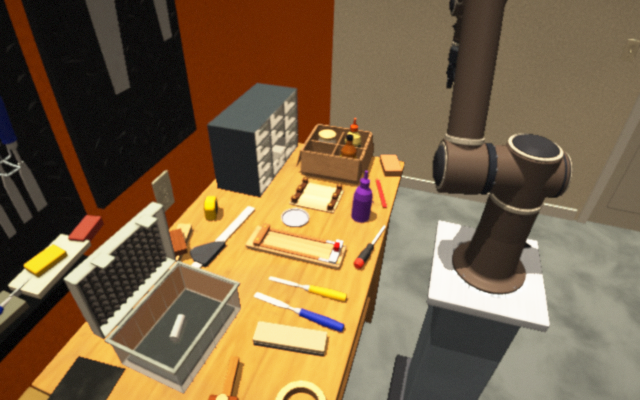

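View pics/wrist0.png

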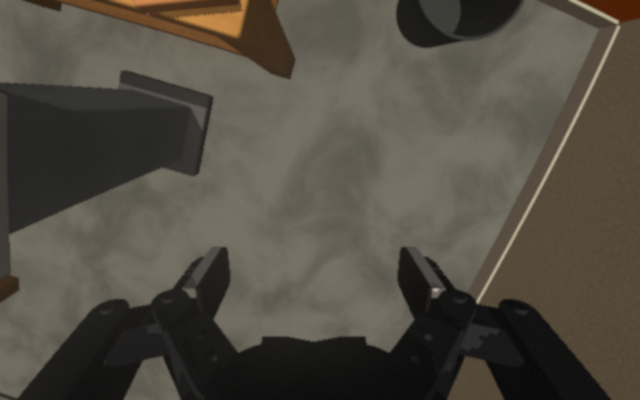

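```bash
cat > h.py <<'E'
import numpy as np,cv2
from scipy.spatial.transform import Rotation as R
from workcell import manip,capture,camera_info
def cam(n,st=None):
    c=camera_info(n); f=200/np.tan(np.radians(c['fov_y']/2))
    K=np.array([[f,0,c['cx']],[0,f,c['cy']],[0,0,1]])
    if n=='wrist':
        st=st or manip.sense()
        T=np.eye(4);T[:3,:3]=R.from_euler('xyz',st['tcp_rot']).as_matrix();T[:3,3]=st['tcp_pos']
        V=np.linalg.inv(T@c['mount'])
    else: V=c['view']
    return K,c['dist_coeffs'],V
def unproj(C,px,z):
    K,d,V=C; p=cv2.undistortPoints(np.array(px,float).reshape(-1,1,2),K,d).reshape(-1,2)
    Rm=V[:3,:3];o=-Rm.T@V[:3,3]
    D=np.c_[p,np.ones(len(p))]@Rm
    s=(z-o[2])/D[:,2]
    return o+D*s[:,None]
def proj(C,P):
    K,d,V=C;P=np.array(P,float).reshape(-1,3)
    return cv2.projectPoints(P,cv2.Rodrigues(V[:3,:3])[0],V[:3,3],K,d)[0].reshape(-1,2)
def crop(im,x0,y0,x1,y1,s,name):
    cv2.imwrite('pics/'+name,cv2.resize(im[y0:y1,x0:x1],None,fx=s,fy=s,interpolation=cv2.INTER_CUBIC))
def shift(dw,st=None):
    "world shift(m)->tool mm"
    st=st or manip.sense()
    return R.from_euler('xyz',st['tcp_rot']).as_matrix().T@np.array(dw)*1000
E
python3 - <<'E'
from h import *
t=cv2.imread('pics/top0.png')
crop(t,150,125,350,265,4,'t_a.png')
crop(t,310,125,500,265,4,'t_b.png')
s=cv2.imread('pics/side0.png')
crop(s,240,260,360,360,6,'s_a.png')
E
```

```text
(no output)
```

View pics/t_a.png

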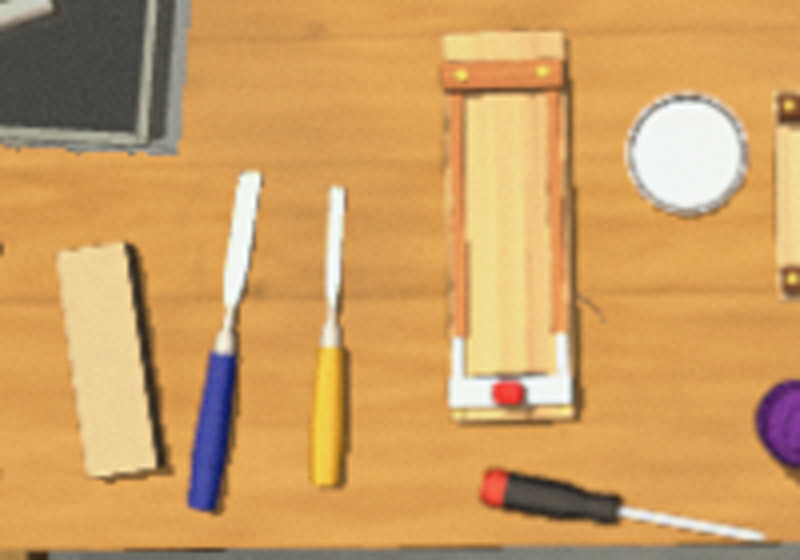

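View pics/t_b.png

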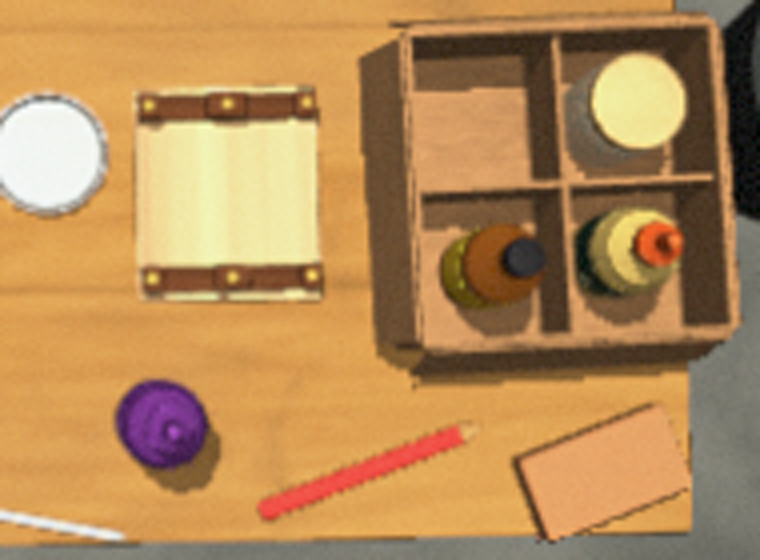

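View pics/s_a.png

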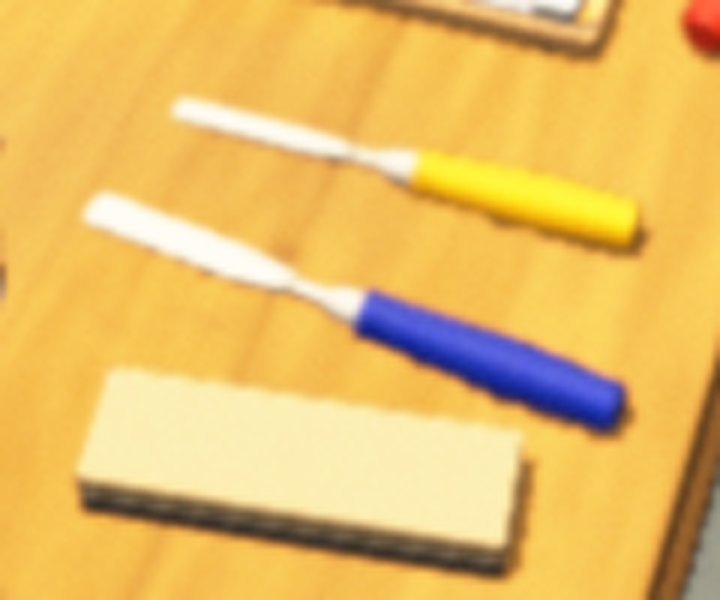

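```bash
python3 - <<'E'
from h import *
C=cam('top')
a=lambda L:(np.array(L)+.5)/4-.5+[150,125]
b=lambda L:(np.array(L)+.5)/4-.5+[310,125]
np.set_printoptions(precision=4,suppress=True)
def pr(n,P): 
    print(n);print(P[:,:2])
s=unproj(C,a([(58,250),(128,243),(158,470),(90,478)]),.025);pr('stone',s)
m=s.mean(0); d=(s[0]+s[1]-s[2]-s[3])/2; print(m,np.linalg.norm(d),np.linalg.norm(s[0]-s[1]),np.degrees(np.arctan2(d[1],d[0])))
for n,p,h in(('blue',(251,172),(202,510)),('yellow',(338,186),(325.5,486))):
    P=unproj(C,a([p]),.006)[0];Q=unproj(C,a([h]),.0125)[0];d=P-Q
    print(n,P[:2],Q[:2],(P+Q)[:2]/2,np.linalg.norm(d[:2]),np.degrees(np.arctan2(d[1],d[0])))
pr('stopedge',unproj(C,a([(443,91),(565,87)]),.036))
pr('stopscrews',unproj(C,a([(460,75),(543,72)]),.036))
pr('board',unproj(C,a([(443,36),(565,32),(575,417),(453,420)]),.02))
pr('red',unproj(C,a([(508,391)]),.058))
pr('tray',unproj(C,a([(687,154)]),.01))
pr('tray LRTB',unproj(C,a([(627,154),(747,154),(687,93),(687,214)]),.01))
pr('rest',unproj(C,b([(134,90),(317,88),(323,298),(140,300)]),.008))
pr('screws',unproj(C,b([(148,105),(228,103),(307,102),(152,279),(233,277),(313,275)]),.029))
pr('cap',unproj(C,b([(523,257)]),.154))
pr('glue tip',unproj(C,b([(676,240)]),.176))
pr('carton',unproj(C,b([(402,25),(722,17),(738,333),(415,352)]),.1))
S=cam('side')
E
```

```text
stone
[[0.5122 0.4239]
 [0.5163 0.3737]
 [0.3581 0.3523]
 [0.3529 0.4006]]
[0.4349 0.3876 0.025 ] 0.16026093343974224 0.05038182640273826 7.999359212682632
blue [0.5668 0.2911] [0.3295 0.3248] [0.4481 0.308 ] 0.23966891088835074 -8.074588264001399
yellow [0.5557 0.229 ] [0.3455 0.2374] [0.4506 0.2332] 0.2104009553999443 -2.2980440623647316
stopedge
[[0.617  0.15  ]
 [0.6182 0.0657]]
stopscrews
[[0.6279 0.1382]
 [0.6289 0.0808]]
board
[[0.6585 0.1521]
 [0.6597 0.0665]
 [0.3915 0.0623]
 [0.3905 0.1467]]
red
[[0.41   0.1044]]
tray
[[ 0.5738 -0.0174]]
tray LRTB
[[ 0.5744  0.0246]
 [ 0.5731 -0.0593]
 [ 0.6169 -0.018 ]
 [ 0.5316 -0.0168]]
rest
[[ 0.6184 -0.0791]
 [ 0.618  -0.2079]
 [ 0.4702 -0.2085]
 [ 0.4707 -0.0807]]
screws
[[ 0.6044 -0.0878]
 [ 0.605  -0.1431]
 [ 0.605  -0.1978]
 [ 0.484  -0.0884]
 [ 0.4845 -0.144 ]
 [ 0.4851 -0.1991]]
cap
[[ 0.487  -0.3138]]
glue tip
[[ 0.4946 -0.4039]]
carton
[[ 0.6443 -0.2522]
 [ 0.6481 -0.4665]
 [ 0.4387 -0.4688]
 [ 0.4299 -0.2548]]
```

```bash
python3 -m creep '[[85,0,0,-30,8.5],[85,0,0,-30,8.45],[85,30,-54,0,0],[85,30,-54,0,0],[85,30,-54,0,0],[85,30,-54,0,0],[85,30,-54,0,0],[85,30,-54,0,0],[85,30,-54,0,0],[85,30,-54,0,0],[85,0,-54,0,0],[85,0,-54,0,0],[85,0,-54,0,0],[85,0,-54,0,0],[85,0,-54,0,0],[85,0,-54,0,0],[85,0,-54,0,0],[85,0,-54,0,0],[85,0,-50,0,0]]'
python3 - <<'E'
from h import *
st=manip.sense();print(st['time'],st['tcp_pos'],st['tcp_rot'],st['joint_pos'])
im=capture('wrist');cv2.imwrite('pics/w1.png',im)
st=manip.sense();print(st['time'],st['tcp_pos'],st['tcp_rot'])
E
```

```text
time: 2.52
tcp_pos: [0.4217, 0.3179, 0.291]
tcp_rot: [3.141, -0.0, 0.001]
force: [0.1, 0.4, 0.3]
grip_width: 0.085
2.525 [0.42173323 0.31794194 0.29104764] [ 3.14136022e+00 -1.07289027e-05  6.51736517e-04] [ 5.63654401e-01  6.81452036e-02  1.79509846e+00 -2.11245324e-04
  1.27846398e+00  2.13385988e+00]
2.575 [0.4215227  0.32356492 0.29111011] [-3.13499877e+00 -3.68188002e-05  2.82264184e-03]
```

View pics/w1.png

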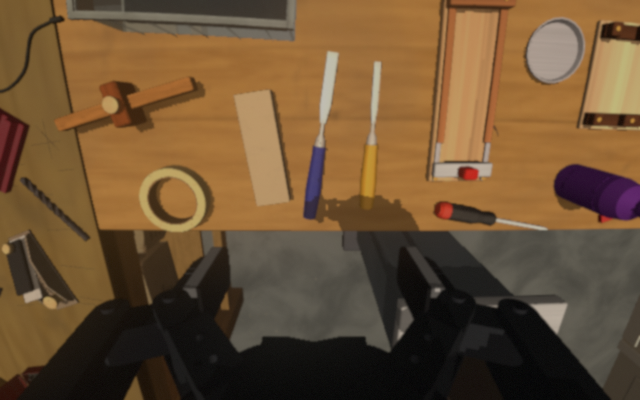

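```bash
python3 - <<'E'
from h import *
np.set_printoptions(precision=4,suppress=True)
st=dict(tcp_pos=[.42173,.31794,.29105],tcp_rot=[3.14136,0,.00065])
C=cam('wrist',st)
s=unproj(C,[(236,97),(268,91),(290,200),(258,206)],.025);print(s.mean(0),s[:,:2])
d=(s[0]+s[1]-s[2]-s[3])/2;print(np.degrees(np.arctan2(d[1],d[0])),np.linalg.norm(d))
p=unproj(C,[(332,53),(376,62)],.006);q=unproj(C,[(312.5,217),(368,208)],.0125);print((p+q)/2,np.linalg.norm(p-q,axis=1),np.degrees(np.arctan2((p-q)[:,1],(p-q)[:,0])))
print(unproj(C,[(468,173)],.058))
E
```

```text
[0.4338 0.3888 0.025 ] [[0.5071 0.4223]
 [0.5144 0.3789]
 [0.3616 0.3531]
 [0.3522 0.401 ]]
8.69907595477121 0.15566860626453188
[[0.4469 0.3066 0.0093]
 [0.4488 0.2338 0.0093]] [0.2361 0.2089] [-6.4523 -0.3446]
[[0.4105 0.1113 0.058 ]]
```

```bash
python3 -m creep '[[70,13,-50,40,-8],[70,0,-17,45,0],[70,0,0,45,0],[70,0,0,0,0],[70,0,0,0,0]]'
python3 - <<'E'
from h import *
st=manip.sense();print(st['time'],st['tcp_pos'],st['tcp_rot'])
print(shift(np.array([.4345,.388,.006])-st['tcp_pos']))
im=capture('wrist');cv2.imwrite('pics/w2.png',im)
E
```

```text
time: 3.2
tcp_pos: [0.4331, 0.3811, 0.1644]
tcp_rot: [-3.141, -0.002, 0.139]
force: [1.4, 0.6, 0.2]
grip_width: 0.0701
3.2 [0.43313199 0.38106672 0.16437657] [-3.14077347e+00 -1.58024257e-03  1.39228007e-01]
[  2.06669071  -6.5465906  158.38544609]
```

View pics/w2.png

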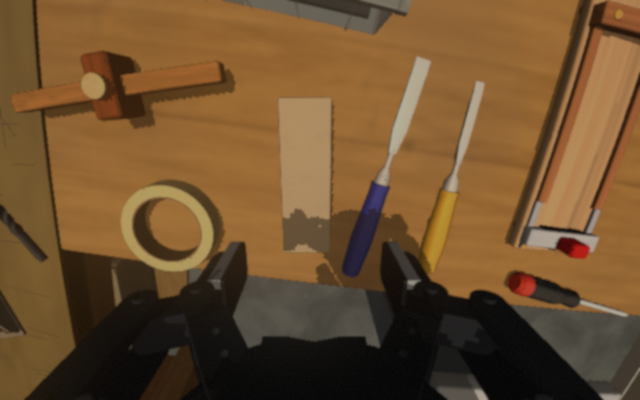

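```bash
python3 - <<'E'
from h import *
np.set_printoptions(precision=4,suppress=True)
st=dict(tcp_pos=[0.43313199,0.38106672,0.16437657],tcp_rot=[-3.14077347,-1.58024257e-03,1.39228007e-01])
C=cam('wrist',st)
s=unproj(C,[(278.5,98),(330.5,98),(330,250),(284,251)],.025);print(s.mean(0),s[:,:2])
d=(s[0]+s[1]-s[2]-s[3])/2;print(np.degrees(np.arctan2(d[1],d[0])),np.linalg.norm(d))
p=unproj(C,[(424,58),(479,83)],.006);q=unproj(C,[(351,275),(428.5,270)],.0125);print(p,q,(p+q)/2,np.linalg.norm(p-q,axis=1),np.degrees(np.arctan2((p-q)[:,1],(p-q)[:,0])))
print(unproj(C,[(572,240)],.058))
E
```

```text
[0.4352 0.3899 0.025 ] [[0.5094 0.4252]
 [0.516  0.3776]
 [0.3616 0.3539]
 [0.3536 0.403 ]]
8.408404794157272 0.1567926995477759
[[0.5662 0.2932 0.006 ]
 [0.5525 0.2331 0.006 ]] [[0.3263 0.3229 0.0125]
 [0.3447 0.2341 0.0125]] [[0.4463 0.308  0.0093]
 [0.4486 0.2336 0.0093]] [0.2418 0.208 ] [-7.0537 -0.2622]
[[0.4201 0.122  0.058 ]]
```

```bash
python3 -m creep '[[70,2,-7,50,0],[70,0,0,50,0],[70,0,0,40,0],[70,0,0,14,0],[70,0,0,4,0],[48,0,0,0,0],[48,0,0,0,0],[40,0,0,0,0],[40,0,0,0,0],[40,0,0,0,0],[40,0,0,0,0]]' 70
python3 - <<'E'
from h import *
im=capture('wrist');cv2.imwrite('pics/w3.png',im)
im=capture('side');crop(im,200,200,400,380,4,'s3.png')
E
```

```text
time: 4.62
tcp_pos: [0.4351, 0.3896, 0.0077]
tcp_rot: [-3.139, -0.004, 0.139]
force: [-0.5, 0.4, 5.7]
grip_width: 0.0481
```

View pics/w3.png

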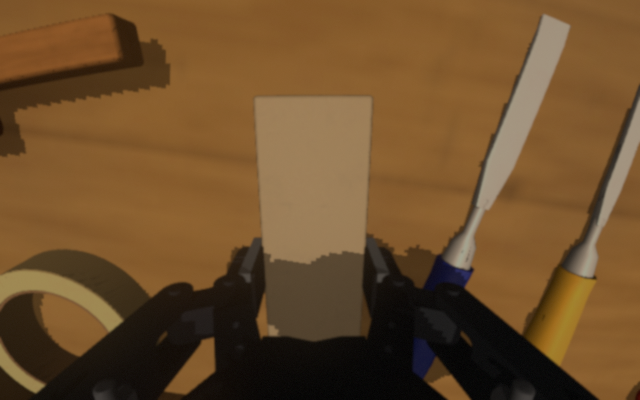

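View pics/s3.png

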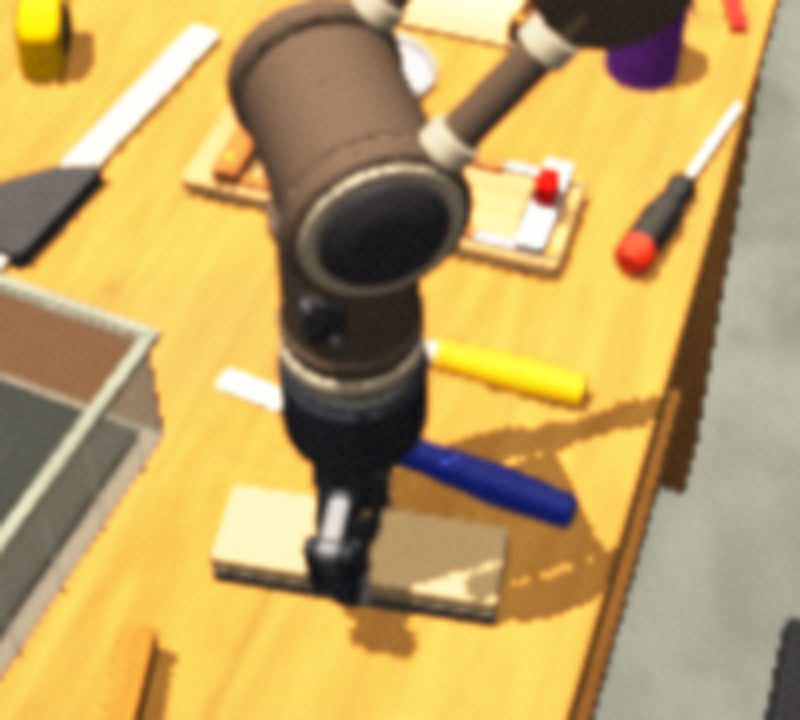

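```bash
python3 - <<'E'
from h import *
print(unproj(cam('wrist'),[(255,97),(372,97)],.025))
E
python3 -m creep '[[40,0,0,-10,0],[40,0,0,-30,0],[40,0,0,-50,3.5],[40,0,0,-30,3.5],[40,30,45,0,0],[40,30,45,0,0],[40,31,45,0,0],[40,0,0,0,0],[40,0,0,0,0],[40,0,0,0,0]]'
python3 - <<'E'
from h import *
st=manip.sense();print(st['time'],st['tcp_pos'],st['tcp_rot'])
im=capture('wrist');cv2.imwrite('pics/w4.png',im);im=capture('top');crop(im,150,105,350,265,4,'t4.png')
E
```

```text
[[0.50981269 0.42529845 0.025     ]
 [0.51648807 0.3774832  0.025     ]]
time: 5.98
tcp_pos: [0.5253, 0.2552, 0.1245]
tcp_rot: [3.141, 0.002, 0.019]
force: [0.5, 0.1, -5.7]
grip_width: 0.0481
5.975 [0.52529484 0.25520481 0.12450133] [3.14129682e+00 1.60741241e-03 1.86584894e-02]
```

View pics/w4.png

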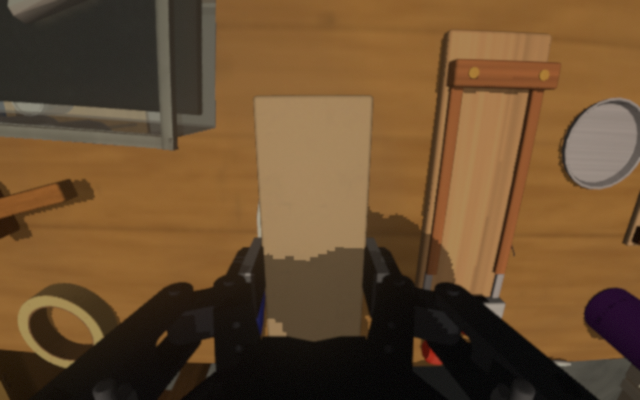

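View pics/t4.png

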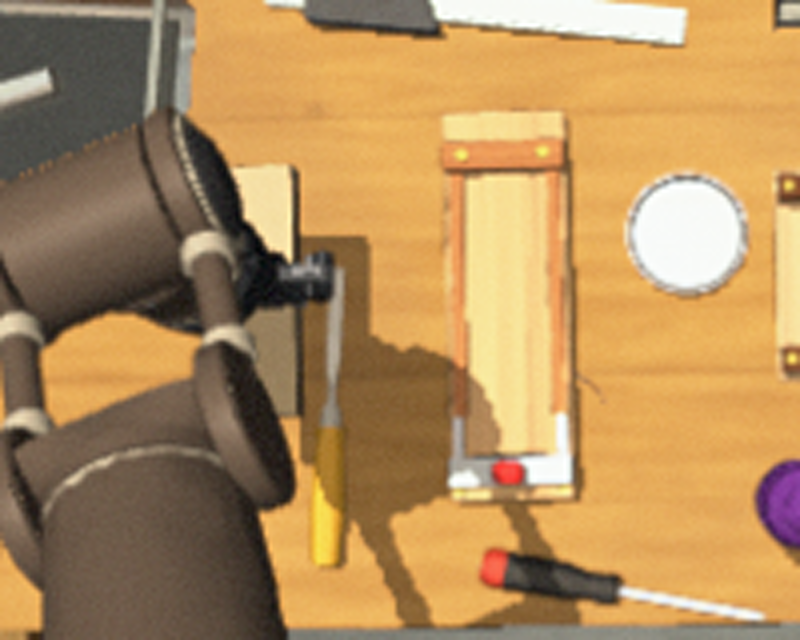

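```bash
python3 - <<'E'
from h import *
np.set_printoptions(precision=4,suppress=True)
st=dict(tcp_pos=[0.52529484,0.25520481,0.12450133],tcp_rot=[3.14129682,1.60741241e-03,1.86584894e-02])
C=cam('wrist',st)
print('screws',unproj(C,[(474,73),(544,75)],.036))
print('stop edge',unproj(C,[(453,87),(558,87.5)],.036))
print('board far',unproj(C,[(449,31),(550,34)],.02))
print('batten inner L,R',unproj(C,[(461,92),(442,245),(529,92),(502,245)],.026))
C=cam('top')
a=lambda L:(np.array(L)+.5)/4-.5+[150,105]
print('red',unproj(C,a([(508,472)]),.058))
print('batten top', unproj(C,a([(465,178),(466,410),(549,178),(553,410)]),.026))
E
```

```text
screws [[0.6269 0.1369 0.036 ]
 [0.6281 0.0808 0.036 ]]
stop edge [[0.6162 0.1517 0.036 ]
 [0.6196 0.067  0.036 ]]
board far [[0.6585 0.1532 0.02  ]
 [0.6611 0.0701 0.02  ]]
batten inner L,R [[0.6133 0.1401 0.026 ]
 [0.4787 0.1356 0.026 ]
 [0.6157 0.0832 0.026 ]
 [0.479  0.0775 0.026 ]]
red [[0.4093 0.1044 0.058 ]]
batten top [[0.6134 0.1361 0.026 ]
 [0.4523 0.1364 0.026 ]
 [0.6124 0.0776 0.026 ]
 [0.4515 0.0764 0.026 ]]
```

```bash
python3 -m creep '[[40,3,50,0,0],[40,0,50,0,0],[40,0,48,0,0],[40,0,0,40,0],[40,0,0,35,0],[40,0,0,0,0],[40,0,0,0,0],[40,0,0,0,0]]'
python3 - <<'E'
from h import *
st=manip.sense();print(st['time'],st['tcp_pos'],st['tcp_rot'])
im=capture('wrist');cv2.imwrite('pics/w5.png',im)
im=capture('side');crop(im,200,200,400,300,4,'s5.png')
E
```

```text
time: 7.08
tcp_pos: [0.5342, 0.1074, 0.0521]
tcp_rot: [-3.141, -0.004, 0.018]
force: [-0.1, -0.4, -5.7]
grip_width: 0.0485
7.075 [0.53418383 0.10737935 0.05206862] [-3.14117746 -0.00424151  0.01830164]
```

View pics/w5.png

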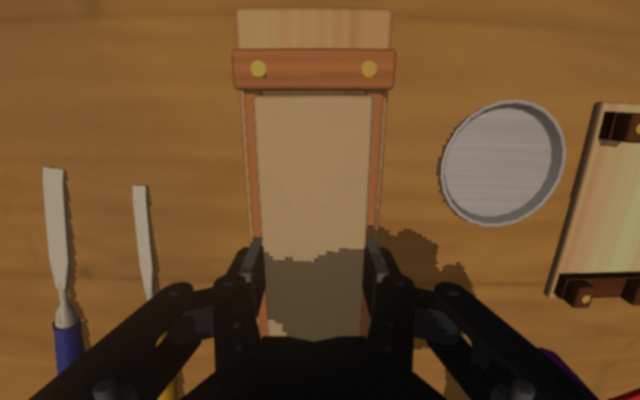

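View pics/s5.png

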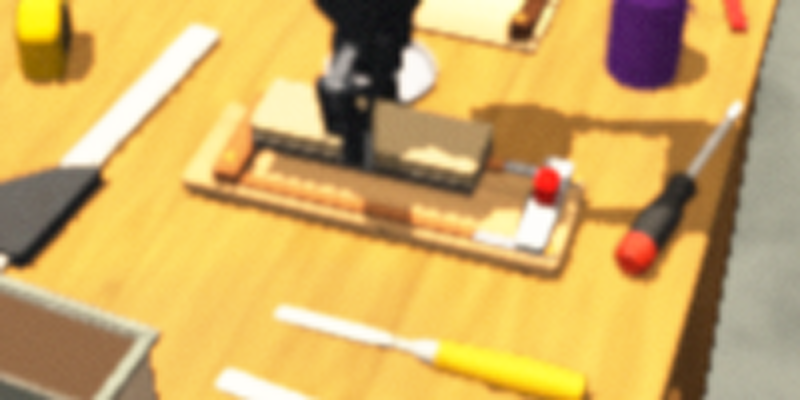

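```bash
python3 -m creep '[[40,-3,0,15,0],[40,0,0,7,0],[40,0,0,1,0],[40,0,0,0,0],[40,0,0,0,0],[40,0,0,0,0]]'
```

```text
time: 7.92
tcp_pos: [0.5277, 0.1065, 0.0277]
tcp_rot: [3.141, 0.004, 0.017]
force: [-6.7, -0.1, 7.4]
grip_width: 0.048
```

```bash
python3 -m creep '[[56,0,0,0,0],[64,0,0,0,0],[64,0,0,0,0],[64,0,0,-40,0],[64,0,0,-50,0],[64,0,0,0,0],[64,0,0,0,0]]'
python3 - <<'E'
from h import *
st=manip.sense();print(st['time'],st['tcp_pos'],st['tcp_rot'])
im=capture('wrist');cv2.imwrite('pics/w6.png',im)
im=capture('side');crop(im,200,200,400,300,4,'s6.png')
E
```

```text
time: 8.8
tcp_pos: [0.529, 0.1066, 0.1168]
tcp_rot: [3.142, 0.0, 0.017]
force: [-0.1, -0.2, -0.1]
grip_width: 0.0639
8.8 [0.52896949 0.10658519 0.11683737] [3.14156752e+00 8.71753558e-05 1.73898321e-02]
```

View pics/w6.png

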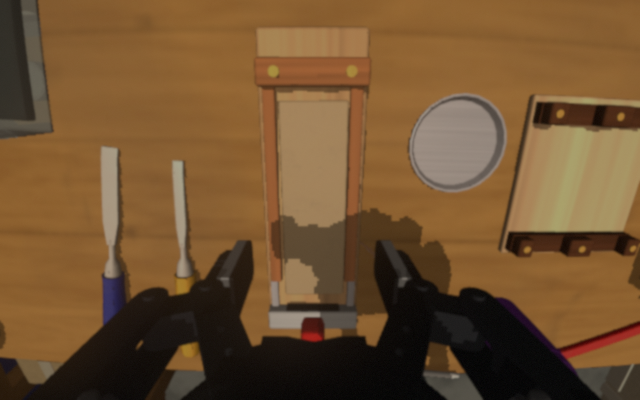

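View pics/s6.png

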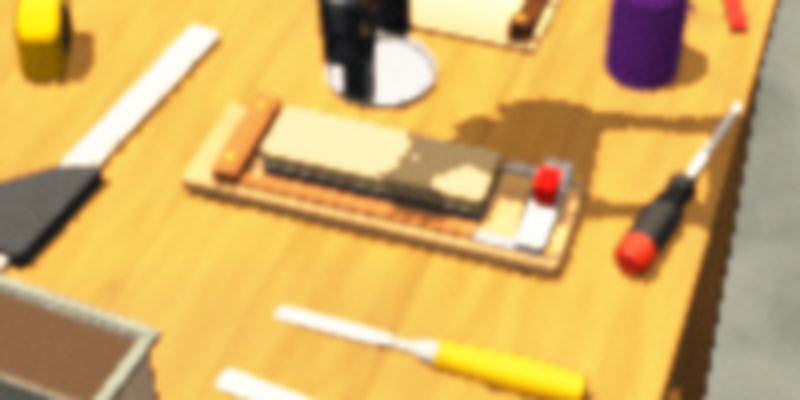

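```bash
python3 -m creep '[[45,-60,0,0,0],[45,-59,0,0,0],[45,0,0,0,0],[45,0,0,35,0],[45,0,0,33,0],[45,0,0,0,0],[45,0,0,0,0]]'
python3 - <<'E'
from h import *
st=manip.sense();print(st['time'],st['tcp_pos'],st['tcp_rot'])
im=capture('side');crop(im,250,180,400,300,5,'s7.png')
E
```

```text
time: 9.78
tcp_pos: [0.411, 0.1046, 0.0493]
tcp_rot: [-3.142, -0.0, 0.017]
force: [0.4, -0.6, 0.1]
grip_width: 0.0453
9.775 [0.41100773 0.10460827 0.04925539] [-3.14157460e+00 -2.91022098e-04  1.73301447e-02]
```

View pics/s7.png

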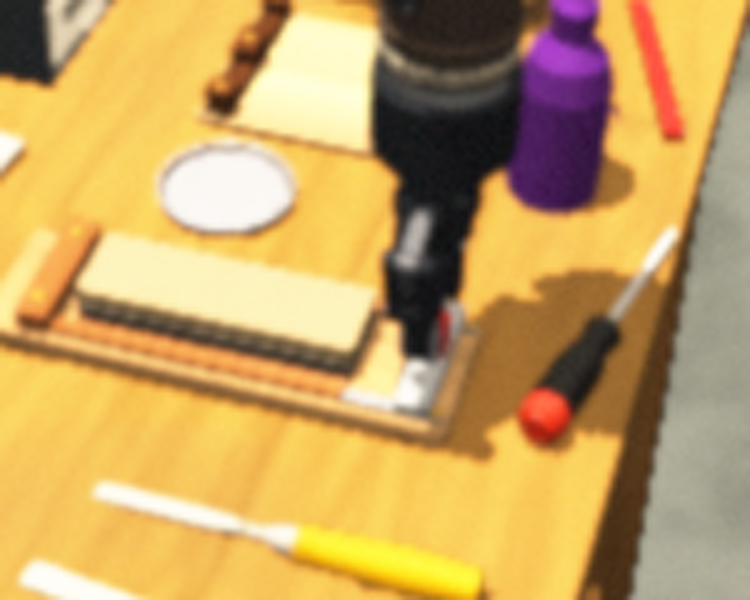

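```bash
python3 -m creep '[[45,-2,0,1,0],[10,0,0,0,0],[10,0,0,0,0],[10,0,0,0,0],[10,0,0,0,0],[10,8,0,0,0],[10,8,0,0,0],[10,8,0,0,0],[10,6,0,0,0],[10,0,0,0,0]]' 50
python3 - <<'E'
from h import *
im=capture('side');crop(im,250,180,400,300,5,'s8.png')
E
```

```text
time: 11.08
tcp_pos: [0.4386, 0.1059, 0.0489]
tcp_rot: [-3.14, 0.0, 0.017]
force: [-2.4, 4.8, 8.8]
grip_width: 0.0184
```

View pics/s8.png

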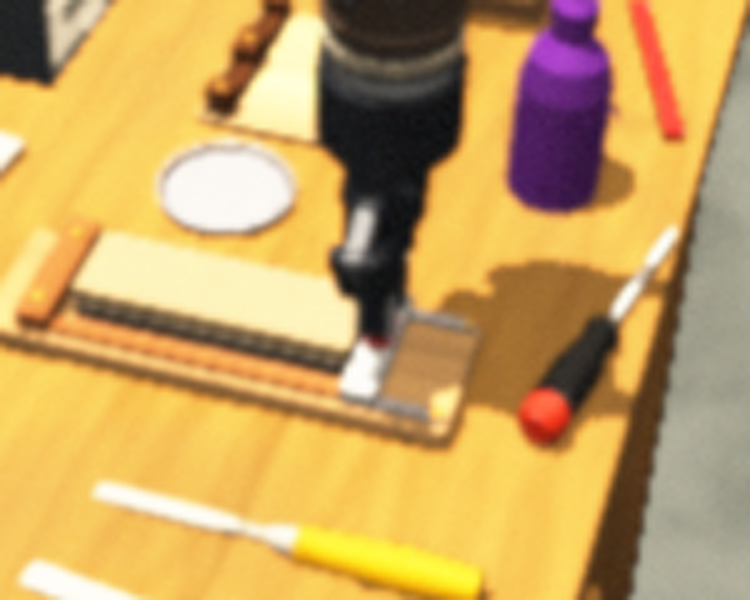

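```bash
python3 -m creep '[[10,3,0,0,0],[10,3,0,0,0],[10,0,0,0,0]]';python3 -m creep '[[10,2,0,0,0],[10,0,0,0,0]]';python3 -m creep '[[10,1.5,0,0,0],[10,0,0,0,0]]'
```

```text
time: 11.5
tcp_pos: [0.4436, 0.106, 0.0489]
tcp_rot: [-3.14, 0.002, 0.017]
force: [-3.8, 3.9, 9.6]
grip_width: 0.0184
time: 11.75
tcp_pos: [0.4453, 0.106, 0.0489]
tcp_rot: [-3.14, 0.002, 0.017]
force: [-4.6, 4.4, 10.5]
grip_width: 0.0181
time: 12.0
tcp_pos: [0.4464, 0.106, 0.0489]
tcp_rot: [-3.14, 0.003, 0.017]
force: [-5.0, 4.0, 11.3]
grip_width: 0.0181
```

```bash
python3 -m creep '[[10,1.5,0,0,0],[10,0,0,0,0]]';python3 -m creep '[[10,1.5,0,0,0],[10,0,0,0,0]]';python3 - <<'E'
from h import *
im=capture('side');crop(im,240,200,360,290,6,'s9.png')
E
```

```text
time: 12.25
tcp_pos: [0.447, 0.106, 0.0489]
tcp_rot: [-3.14, 0.005, 0.017]
force: [-7.6, 4.6, 13.7]
grip_width: 0.0184
time: 12.5
tcp_pos: [0.447, 0.106, 0.0489]
tcp_rot: [-3.141, 0.009, 0.017]
force: [-9.1, 4.7, 18.3]
grip_width: 0.0184
```

View pics/s9.png

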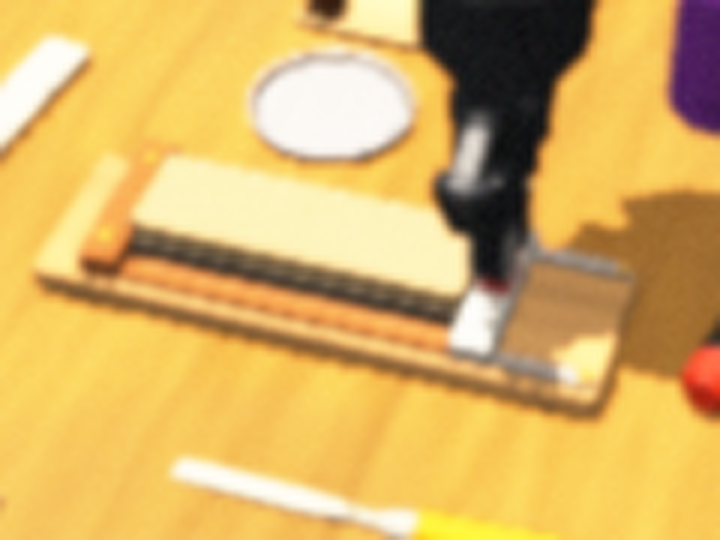

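```bash
python3 -m creep '[[10,2,0,-1,0],[10,0,0,0,0]]'; python3 -m creep '[[45,-3,0,0,0],[45,0,0,0,0],[45,0,0,0,0],[45,0,0,-50,0],[45,-20,0,-50,0],[45,0,0,0,0],[45,0,0,0,0]]'
python3 - <<'E'
from h import *
st=manip.sense();print(st['time'],st['tcp_pos'],st['tcp_rot'])
im=capture('wrist');cv2.imwrite('pics/w10.png',im)
im=capture('top');crop(im,240,120,310,240,5,'t10.png')
E
```

```text
time: 12.8
tcp_pos: [0.447, 0.106, 0.0489]
tcp_rot: [-3.141, 0.013, 0.016]
force: [-12.1, 5.7, 15.4]
grip_width: 0.0181
time: 13.68
tcp_pos: [0.4297, 0.1047, 0.1488]
tcp_rot: [3.141, -0.0, 0.017]
force: [0.2, 0.4, 0.4]
grip_width: 0.0453
13.675 [0.42973504 0.10473674 0.14878613] [ 3.14148959e+00 -4.04204274e-04  1.73236582e-02]
```

View pics/w10.png

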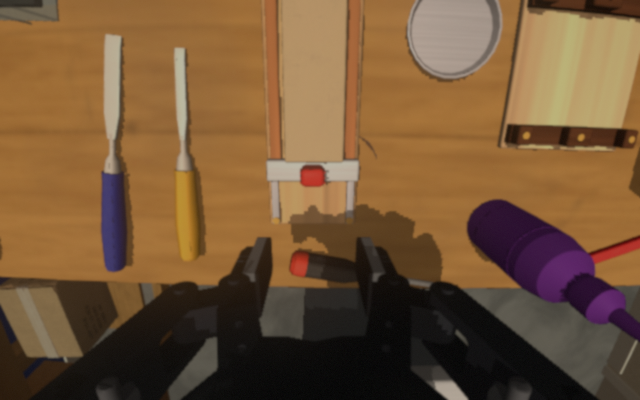

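View pics/t10.png

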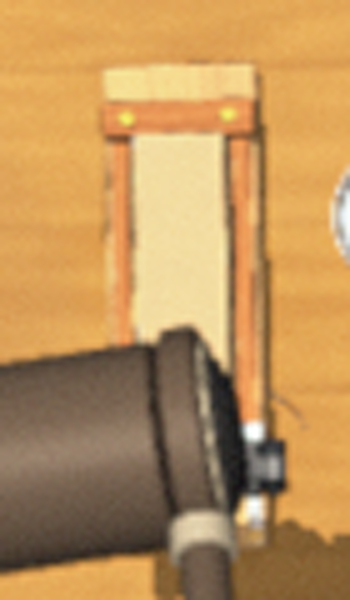

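```bash
python3 - <<'E'
from h import *
np.set_printoptions(precision=4,suppress=True)
st=dict(tcp_pos=[.42973504,.10473674,.14878613],tcp_rot=[3.14148959,-4.04e-4,.0173236])
C=cam('wrist',st)
p=unproj(C,[(113.5,35),(180,48)],.006);q=unproj(C,[(116,270),(187.5,260)],.0125)
print(p[:,:2],q[:,:2],(p+q)/2,np.linalg.norm(p-q,axis=1),np.degrees(np.arctan2((p-q)[:,1],(p-q)[:,0])))
g=p+(q-p)*np.array([[168/240],[152/210]]);print(g[:,:2])
# rest nearest batten screws
print(unproj(C,[(525,135),(581,137)],.029))
E
```

```text
[[0.5656 0.2895]
 [0.5537 0.2284]] [[0.3261 0.3258]
 [0.3415 0.2415]] [[0.4459 0.3076 0.0093]
 [0.4476 0.235  0.0093]] [0.2422 0.2127] [-8.6188 -3.5431]
[[0.398  0.3149]
 [0.4001 0.2379]]
[[ 0.4839 -0.0871  0.029 ]
 [ 0.4841 -0.1436  0.029 ]]
```

```bash
python3 -m creep '[[45,-12,-60,0,0],[45,-12,-60,0,0],[45,-2,-12,50,3.3],[45,0,0,40,0],[45,0,0,0,0],[45,0,0,0,0]]'
python3 - <<'E'
from h import *
st=manip.sense();print(st['time'],st['tcp_pos'],st['tcp_rot'])
im=capture('wrist');cv2.imwrite('pics/w11.png',im)
E
```

```text
time: 14.52
tcp_pos: [0.4018, 0.2363, 0.059]
tcp_rot: [3.141, 0.0, -0.041]
force: [0.2, 0.8, -0.1]
grip_width: 0.0449
14.525 [0.40175276 0.23630718 0.05900485] [ 3.14131548e+00  4.46003352e-04 -4.05512176e-02]
```

View pics/w11.png

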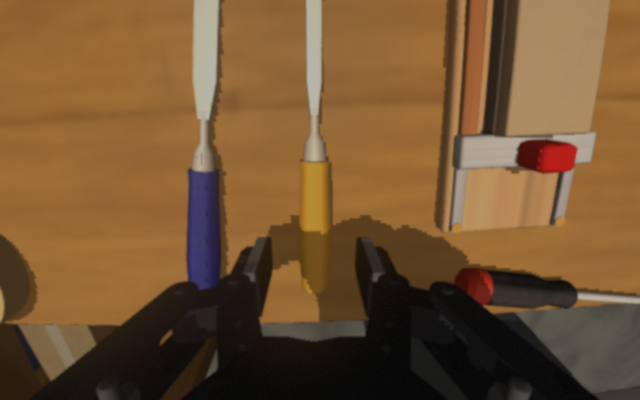

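```bash
python3 -m creep '[[40,0,0,30,0],[35,0,0,18,0],[35,0,0,4,0],[30,0,0,0,0],[12,0,0,0,0],[12,0,0,0,0],[12,0,0,0,0],[12,0,0,0,0]]' 45
python3 - <<'E'
from h import *
st=manip.sense()
C=cam('wrist',st)
im=capture('wrist');cv2.imwrite('pics/w12.png',im)
E
```

```text
time: 15.58
tcp_pos: [0.4029, 0.237, 0.0085]
tcp_rot: [-3.14, -0.003, -0.04]
force: [-0.7, -0.2, 6.6]
grip_width: 0.0186
```

View pics/w12.png

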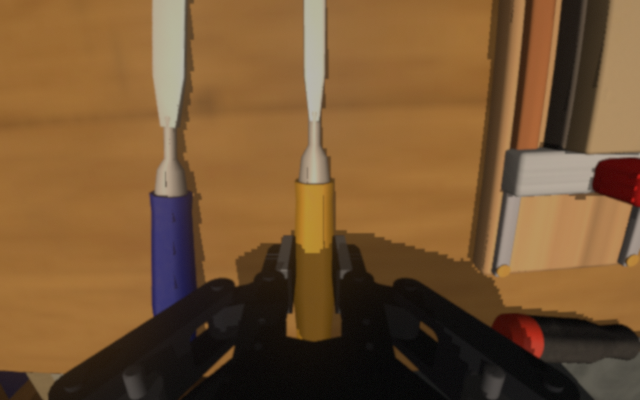

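```bash
python3 - <<'E'
from h import *
C=cam('wrist'); print(unproj(C,[(315,181)],.023), manip.sense()['tcp_pos'])
print('purple',unproj(cam('top'),[(350,231)],.12))
E
python3 -m creep '[[12,0,0,-10,0],[12,0,0,-50,-2.8],[12,0,0,-60,0],[12,30,55,0,0],[12,30,55,0,0],[12,30,55,0,0],[12,30,55,0,0],[12,0,60,0,0],[12,0,60,0,0],[12,0,60,0,0],[12,0,11,0,0],[12,0,0,0,0],[12,0,0,0,0],[12,0,0,0,0]]'
python3 - <<'E'
from h import *
st=manip.sense();print(st['time'],st['tcp_pos'],st['tcp_rot'])
im=capture('wrist');cv2.imwrite('pics/w13.png',im)
E
```

```text
[[0.4451718  0.23541742 0.023     ]] [0.40293829 0.23697032 0.0085063 ]
purple [[ 0.38544297 -0.08850136  0.12      ]]
time: 17.38
tcp_pos: [0.5245, -0.1713, 0.1269]
tcp_rot: [-3.141, 0.001, 0.011]
force: [0.8, -0.7, -1.8]
grip_width: 0.019
17.375 [ 0.52454403 -0.17129374  0.12687952] [-3.14101055e+00  5.74369912e-04  1.08141881e-02]
```

View pics/w13.png

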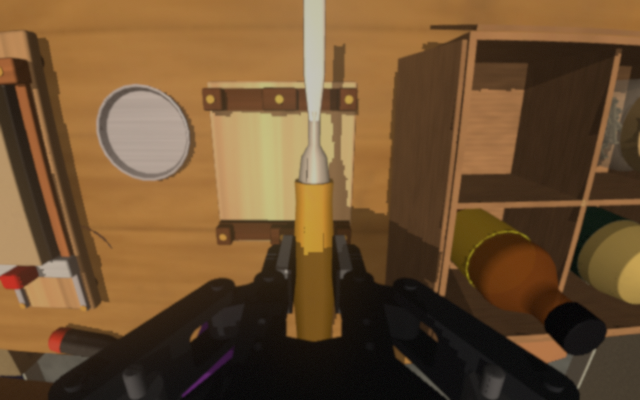

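```bash
python3 - <<'E'
from h import *
np.set_printoptions(precision=4,suppress=True)
C=cam('wrist',dict(tcp_pos=[.52454403,-.17129374,.12687952],tcp_rot=[-3.14101,5.74e-4,1.0814e-2]))
print(unproj(C,[(212,99),(279,99),(348,99),(223,236)],.029))
print('tray',unproj(C,[(96,132),(190,132),(144,86),(146,180)],.008))
print('chisel axis at its height', unproj(C,[(315,181),(314,60)],.13))
E
```

```text
[[ 0.6039 -0.0892  0.029 ]
 [ 0.604  -0.1425  0.029 ]
 [ 0.6046 -0.1969  0.029 ]
 [ 0.4849 -0.0885  0.029 ]]
tray [[ 0.5763  0.0277  0.008 ]
 [ 0.576  -0.06    0.008 ]
 [ 0.6153 -0.0236  0.008 ]
 [ 0.5315 -0.0127  0.008 ]]
chisel axis at its height [[ 0.5639 -0.1708  0.13  ]
 [ 0.6194 -0.1697  0.13  ]]
```

```bash
python3 -m creep '[[12,-6,2,30,0],[12,0,0,35,0],[12,0,0,20,0],[12,0,0,10,0],[12,0,0,5,0],[12,0,0,3,0],[12,0,0,0,0],[12,0,0,0,0],[12,0,0,0,0]]'
python3 - <<'E'
from h import *
im=capture('wrist');cv2.imwrite('pics/w14.png',im)
im=capture('side');crop(im,260,160,380,250,6,'s14.png')
E
```

```text
time: 18.55
tcp_pos: [0.5191, -0.1753, 0.0245]
tcp_rot: [3.141, -0.001, 0.009]
force: [0.0, -0.8, 0.4]
grip_width: 0.0184
```

View pics/w14.png

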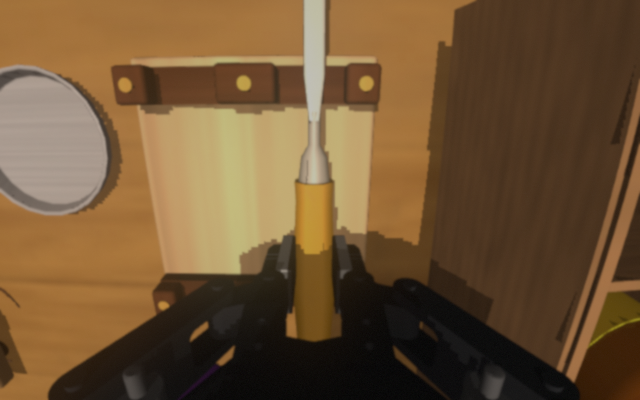

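View pics/s14.png

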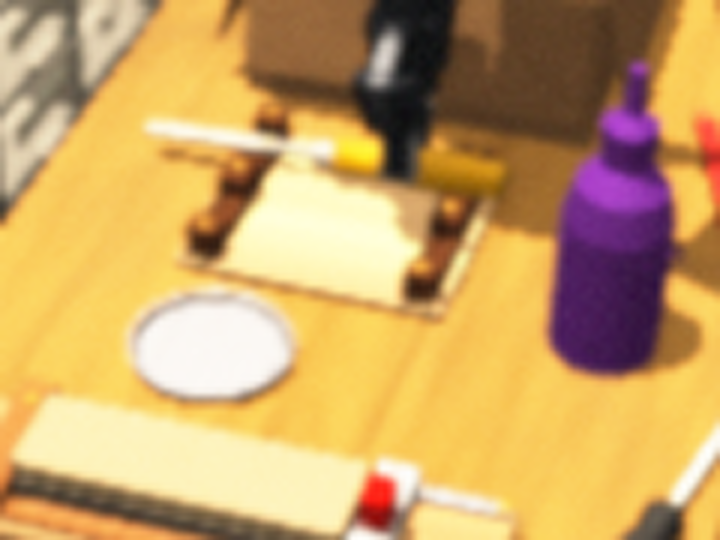

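```bash
python3 -m creep '[[12,0,-2,1,0],[12,0,0,1,0],[12,0,0,0,0],[22,0,0,0,0],[36,0,0,0,0],[36,0,0,0,0],[36,0,0,-30,0],[36,0,0,-60,0],[36,0,0,-20,0],[36,0,0,0,0],[36,0,0,0,0]]'
python3 - <<'E'
from h import *
st=manip.sense();print(st['time'],st['tcp_pos'],st['tcp_rot'])
im=capture('wrist');cv2.imwrite('pics/w15.png',im)
im=capture('side');crop(im,260,160,380,250,6,'s15.png')
E
```

```text
time: 20.02
tcp_pos: [0.5175, -0.1725, 0.1305]
tcp_rot: [-3.14, 0.003, 0.009]
force: [-0.1, 0.6, 0.0]
grip_width: 0.0362
20.025 [ 0.51747884 -0.17245848  0.13046292] [-3.14040330e+00  2.60133560e-03  8.75219093e-03]
```

View pics/w15.png

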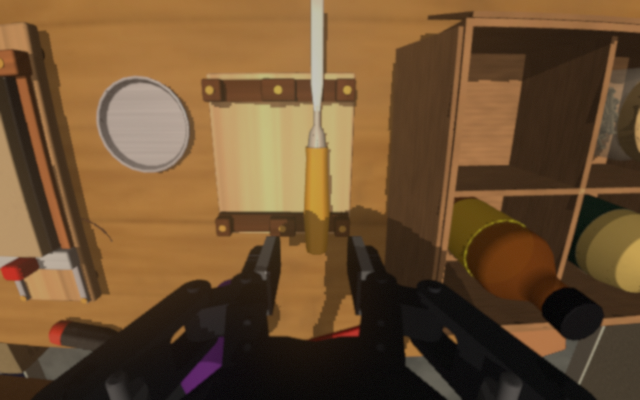

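View pics/s15.png

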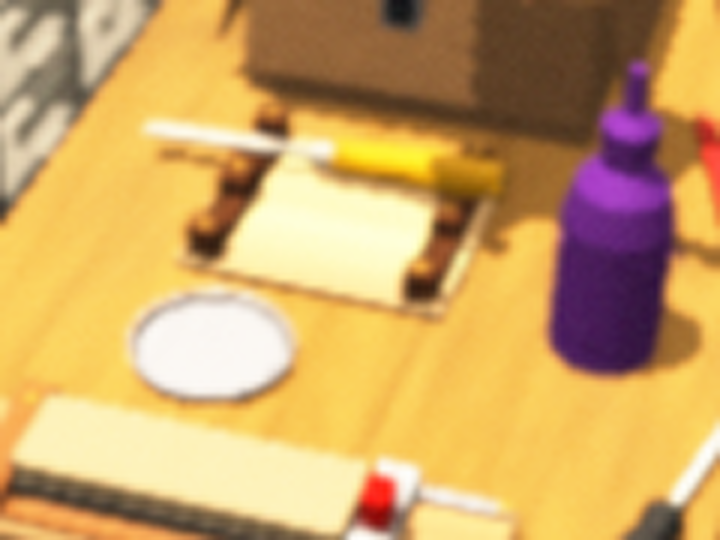

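```bash
python3 -m creep '[[45,0,-60,0,0],[45,0,-60,0,0],[45,0,-60,0,0],[45,0,-60,0,0],[45,-23,-50,0,0],[45,-23,-50,0,0],[45,-23,-50,0,0],[45,-23,-50,0,0],[45,-23,-47,0,0],[45,0,0,40,8.5],[45,0,0,30,0],[45,0,0,0,0],[45,0,0,0,0]]'
python3 - <<'E'
from h import *
st=manip.sense();print(st['time'],st['tcp_pos'],st['tcp_rot'])
print(shift(np.array([.4,.3148,.0075])-st['tcp_pos']))
im=capture('wrist');cv2.imwrite('pics/w16.png',im)
E
```

```text
time: 21.75
tcp_pos: [0.3996, 0.3129, 0.062]
tcp_rot: [3.141, 0.0, -0.14]
force: [-0.8, 0.5, -0.2]
grip_width: 0.0452
21.75 [0.39962423 0.31286275 0.06200441] [ 3.14134271e+00  3.07800638e-04 -1.39898709e-01]
[ 0.11873809 -1.98434049 54.50388413]
```

View pics/w16.png

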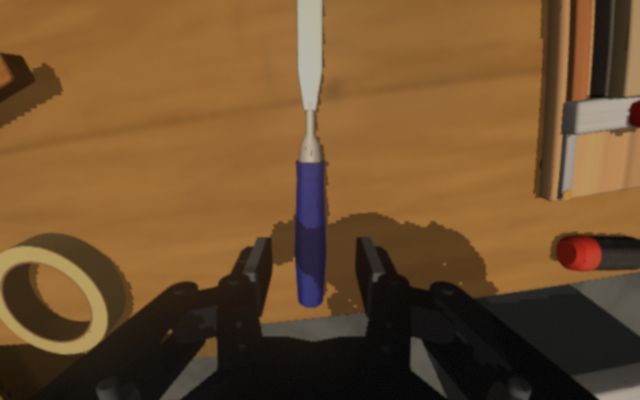

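```bash
python3 -m creep '[[40,0,-1.5,30,0],[35,0,0,20,0],[35,0,0,4,0],[30,0,0,0,0],[12,0,0,0,0],[12,0,0,0,0],[12,0,0,0,0],[12,0,0,0,0]]' 45
python3 - <<'E'
from h import *
st=manip.sense()
C=cam('wrist',st)
im=capture('wrist');cv2.imwrite('pics/w17.png',im)
E
```

```text
time: 22.8
tcp_pos: [0.401, 0.3152, 0.0095]
tcp_rot: [-3.14, -0.002, -0.14]
force: [0.4, -0.8, 6.6]
grip_width: 0.0188
```

View pics/w17.png

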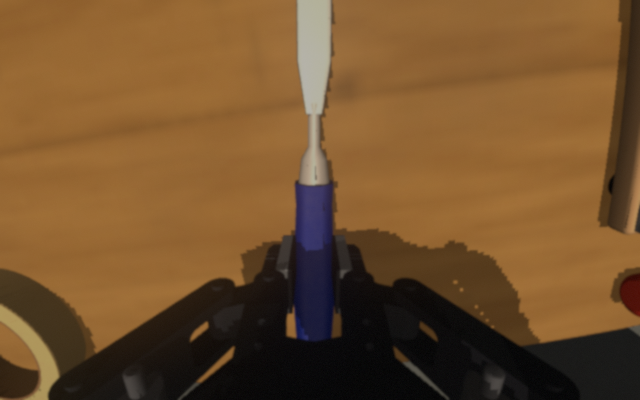

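```bash
python3 -m creep '[[12,0,0,-10,0],[12,0,0,-50,-4.2],[12,0,0,-60,-4.3],[12,29,55,0,0],[12,29,55,0,0],[12,29,55,0,0],[12,29,55,0,0],[12,0,60,0,0],[12,0,60,0,0],[12,0,60,0,0],[12,0,28,0,0],[12,0,0,0,0],[12,0,0,0,0],[12,0,0,0,0]]'
python3 - <<'E'
from h import *
st=manip.sense();print(st['time'],st['tcp_pos'],st['tcp_rot'])
print(shift(np.array([.5185,-.113,.0235])-st['tcp_pos']))
im=capture('wrist');cv2.imwrite('pics/w18.png',im)
E
```

```text
time: 24.6
tcp_pos: [0.5191, -0.1112, 0.1279]
tcp_rot: [-3.141, 0.001, 0.01]
force: [0.0, -0.7, -2.1]
grip_width: 0.0187
24.6 [ 0.51905341 -0.11119958  0.12785883] [-3.14103515e+00  6.75900260e-04  1.03031838e-02]
[ -0.50138926   1.85279799 104.35817309]
```

View pics/w18.png

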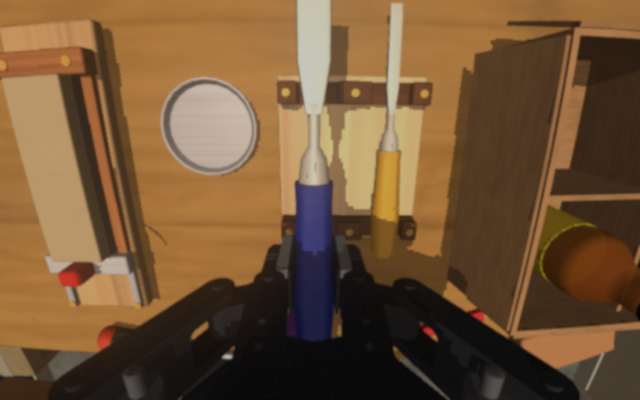

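```bash
python3 -m creep '[[12,0,0.5,30,0],[12,0,0,35,0],[12,0,0,20,0],[12,0,0,10,0],[12,0,0,5,0],[12,0,0,3,0],[12,0,0,0,0],[12,0,0,0,0],[12,0,0,0,0]]'
python3 - <<'E'
from h import *
im=capture('wrist');cv2.imwrite('pics/w19.png',im)
E
```

```text
time: 25.78
tcp_pos: [0.5198, -0.1132, 0.0255]
tcp_rot: [3.141, -0.001, 0.009]
force: [-0.9, -0.5, -0.3]
grip_width: 0.0186
```

View pics/w19.png

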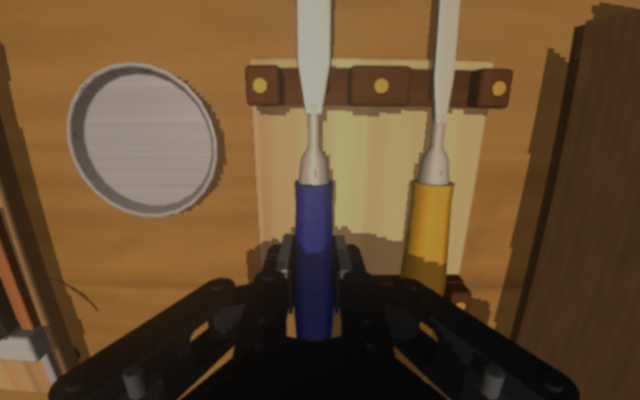

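```bash
python3 -m creep '[[12,0,0,1,0],[12,0,0,1,0],[12,0,0,0,0],[22,0,0,0,0],[36,0,0,0,0],[36,0,0,0,0],[36,0,0,-30,0],[36,0,0,-60,0],[36,0,0,-50,0],[36,0,0,0,0],[36,0,0,0,0]]'
python3 - <<'E'
from h import *
st=manip.sense();print(st['time'],st['tcp_pos'],st['tcp_rot'])
im=capture('wrist');cv2.imwrite('pics/w20.png',im)
im=capture('side');crop(im,260,110,400,250,5,'s20.png')
E
```

```text
time: 27.2
tcp_pos: [0.5188, -0.1129, 0.1624]
tcp_rot: [-3.141, 0.001, 0.009]
force: [-0.5, 0.3, -1.0]
grip_width: 0.0358
27.2 [ 0.51875625 -0.11287758  0.16239486] [-3.14127350e+00  1.06872323e-03  8.69995911e-03]
```

View pics/w20.png

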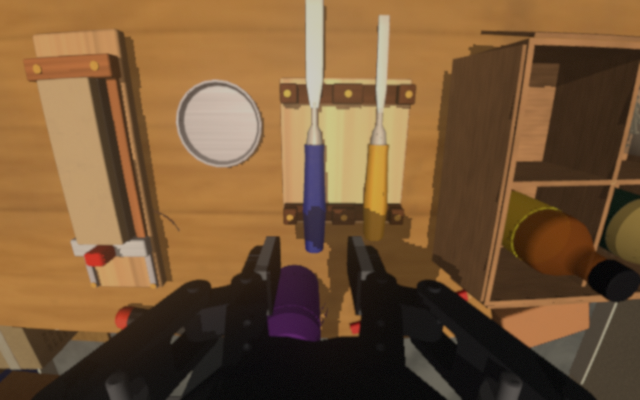

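View pics/s20.png

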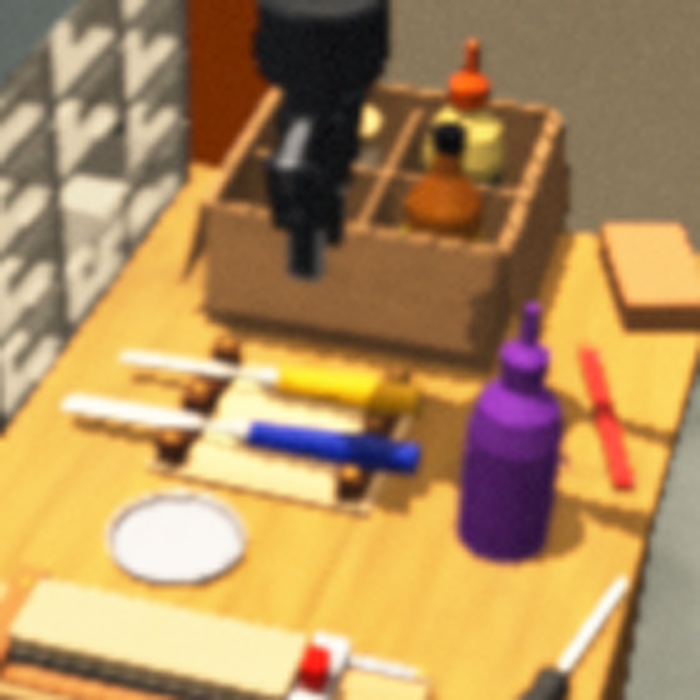

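```bash
python3 - <<'E'
from h import *
np.set_printoptions(precision=4,suppress=True)
C=cam('wrist',dict(tcp_pos=[.51875625,-.11287758,.16239486],tcp_rot=[-3.1412735,1.07e-3,8.7e-3]))
p=unproj(C,[(177,123),(262.5,123),(220,80),(220,167)],.01);print('tray',p,(p[0,1]+p[1,1])/2,(p[2,0]+p[3,0])/2)
print('cap',unproj(C,[(613,281)],.15))
print('jaw red',unproj(C,[(97,256)],.058), 'rest screws',unproj(C,[(287,93),(348,93),(409,93),(291,213),(343,213),(396,213)],.029))
E
python3 -m creep '[[45,0,0,-60,0],[45,0,0,-45,0],[45,-8,50,0,0],[45,-8,50,0,0],[45,-8,50,0,0],[45,-8,50,0,0],[45,0,0,0,0],[45,0,0,0,0],[45,0,0,0,0]]'
python3 - <<'E'
from h import *
st=manip.sense();print(st['time'],st['tcp_pos'],st['tcp_rot'])
im=capture('wrist');cv2.imwrite('pics/w21.png',im)
E
```

```text
tray [[ 0.5762  0.0245  0.01  ]
 [ 0.5761 -0.0613  0.01  ]
 [ 0.6164 -0.0221  0.01  ]
 [ 0.5315 -0.0153  0.01  ]] -0.01838406875120804 0.5739548706884524
cap [[ 0.4875 -0.3115  0.15  ]]
jaw red [[0.4524 0.1005 0.058 ]] rest screws [[ 0.6039 -0.0876  0.029 ]
 [ 0.6044 -0.1426  0.029 ]
 [ 0.6053 -0.1979  0.029 ]
 [ 0.4886 -0.0896  0.029 ]
 [ 0.489  -0.1423  0.029 ]
 [ 0.4893 -0.1963  0.029 ]]
time: 28.42
tcp_pos: [0.489, -0.3119, 0.267]
tcp_rot: [-3.14, 0.001, 0.01]
force: [-0.8, -0.7, -0.4]
grip_width: 0.0451
28.425 [ 0.48902034 -0.31191314  0.26698517] [-3.14002464e+00  1.42874647e-03  9.97605293e-03]
```

View pics/w21.png

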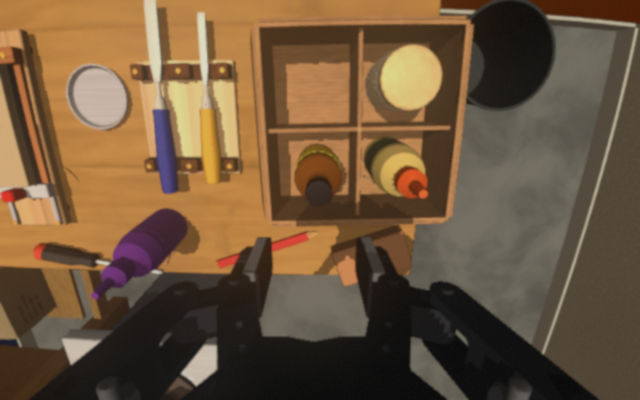

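```bash
python3 - <<'E'
from h import *
C=cam('wrist',dict(tcp_pos=[.48902034,-.31191314,.26698517],tcp_rot=[-3.14002464,1.4287e-3,9.976e-3]))
print('cap',unproj(C,[(319,190)],.153))
E
python3 -m creep '[[45,0,0,50,0],[45,0,0,30,0],[45,0,0,0,0],[45,0,0,0,0]]'
python3 - <<'E'
from h import *
st=manip.sense();print(st['time'],st['tcp_pos'],st['tcp_rot'])
im=capture('wrist');cv2.imwrite('pics/w22.png',im)
E
```

```text
cap [[ 0.48905254 -0.31609243  0.153     ]]
time: 28.98
tcp_pos: [0.4902, -0.3133, 0.1894]
tcp_rot: [3.14, -0.002, 0.01]
force: [0.6, -0.0, -0.7]
grip_width: 0.0451
28.975 [ 0.49016981 -0.31333339  0.18943421] [ 3.14028443e+00 -1.73259147e-03  9.70185308e-03]
```

View pics/w22.png

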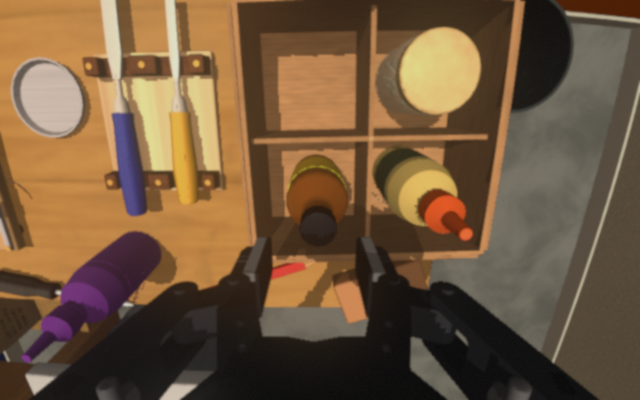

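```bash
python3 - <<'E'
from h import *
C=cam('wrist',dict(tcp_pos=[.49016981,-.31333339,.18943421],tcp_rot=[3.14028443,-1.7326e-3,9.7e-3]))
print('cap',unproj(C,[(318,225)],.153))
E
python3 -m creep '[[45,-1,1.5,25,0],[45,0,0,22,0],[45,0,0,0,0],[15,0,0,0,0],[15,0,0,0,0],[15,0,0,0,0],[15,0,0,0,0],[15,0,0,0,0]]' 50
python3 - <<'E'
from h import *
im=capture('side');crop(im,280,90,400,190,6,'s23.png')
im=capture('wrist');cv2.imwrite('pics/w23.png',im)
E
```

```text
cap [[ 0.48899534 -0.31558618  0.153     ]]
time: 30.02
tcp_pos: [0.4896, -0.316, 0.1433]
tcp_rot: [3.139, -0.003, 0.009]
force: [-1.0, -0.8, 6.8]
grip_width: 0.0231
```

View pics/w23.png

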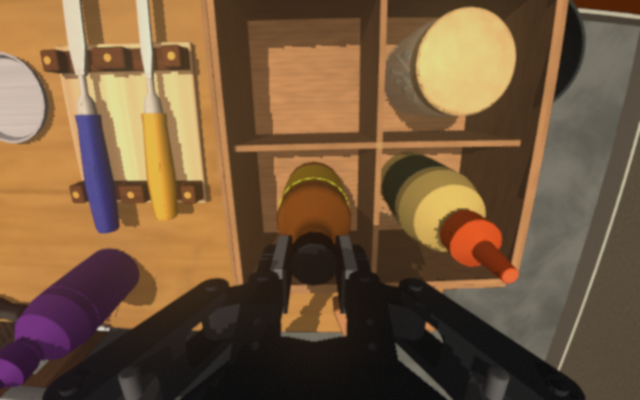

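View pics/s23.png

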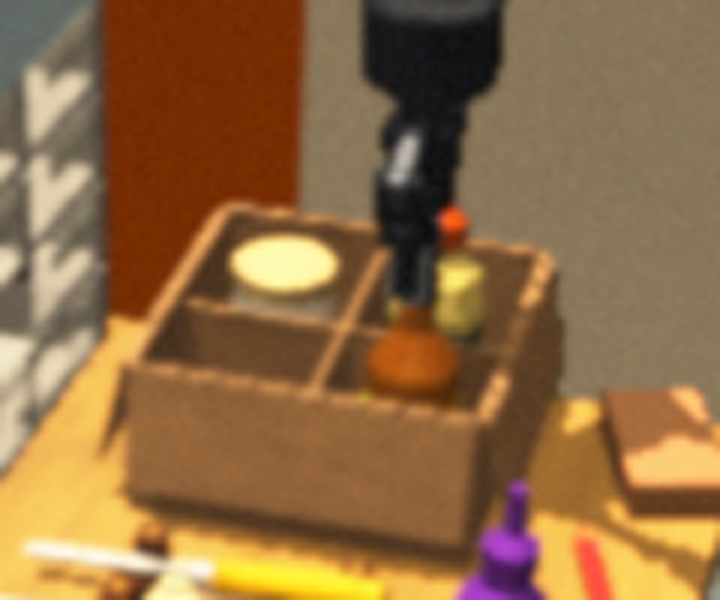

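```bash
python3 -m creep '[[15,0,0,-15,0],[15,0,0,-30,0],[15,0,0,-45,0],[15,0,0,-45,0],[15,0,0,0,0],[15,0,0,0,0]]'
python3 - <<'E'
from h import *
st=manip.sense();print(st['force'])
im=capture('side');crop(im,280,60,400,160,6,'s24.png')
E
```

```text
time: 30.88
tcp_pos: [0.4872, -0.3141, 0.2748]
tcp_rot: [-3.14, 0.002, 0.009]
force: [-0.4, -0.4, -4.0]
grip_width: 0.0229
[-0.37016411 -0.43117006 -3.95175478]
```

View pics/s24.png

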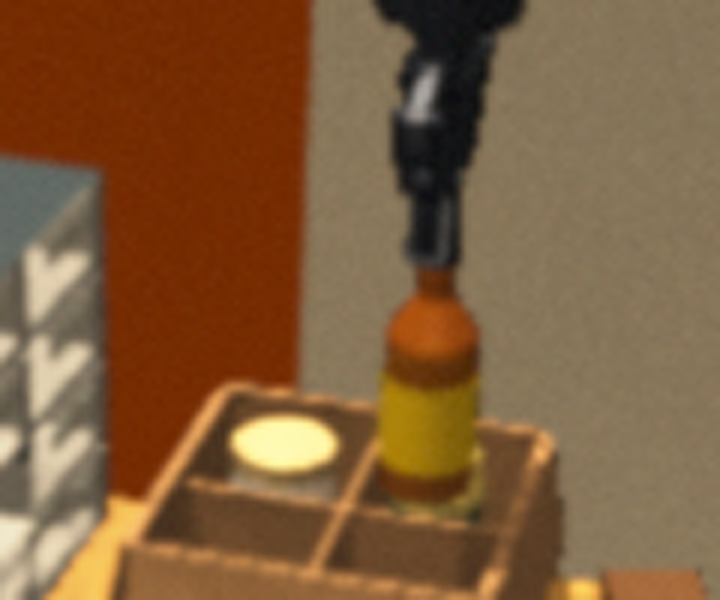

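Bottle hangs upright, clear of the carton. Move over the tray.

```bash
python3 -m creep '[[15,17,-40,0,0],[15,18,-59,0,0],[15,18,-59,0,0],[15,18,-59,0,0],[15,17,-50,0,0],[15,0,-30,0,0],[15,0,0,0,0],[15,0,0,50,0],[15,0,0,35,0],[15,0,0,0,0],[15,0,0,0,0],[15,0,0,0,0]]'
python3 - <<'E'
from h import *
st=manip.sense();print(st['time'],st['tcp_pos'],st['tcp_rot'],shift(np.array([.574,-.0184,.1423])-st['tcp_pos']))
im=capture('side');crop(im,240,130,360,230,6,'s25.png')
E
```

```text
time: 32.42
tcp_pos: [0.5752, -0.0176, 0.1932]
tcp_rot: [3.141, -0.004, 0.008]
force: [-0.7, -0.4, -0.9]
grip_width: 0.0229
32.425 [ 0.5751816  -0.01764832  0.19317019] [ 3.14102958 -0.00393109  0.00825401] [-1.38772978  0.71325893 50.86553954]
```

View pics/s25.png

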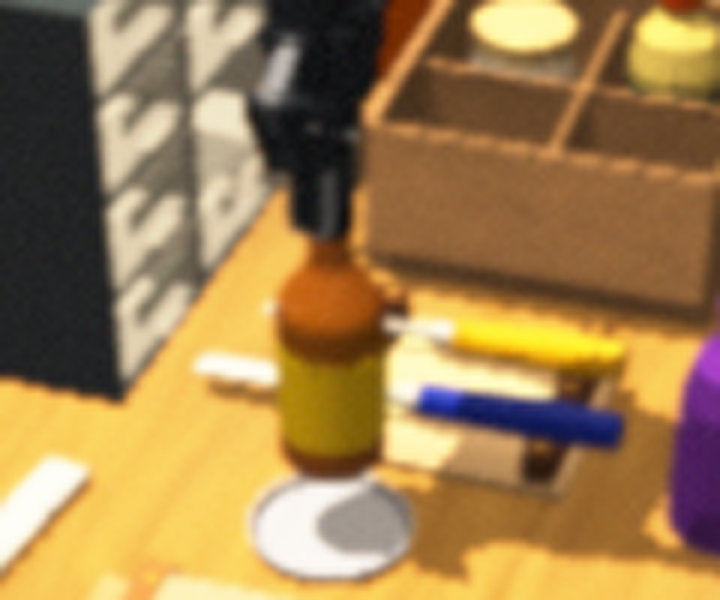

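```bash
python3 -m creep '[[15,-1,1,25,0],[15,0,0,15,0],[15,0,0,6,0],[15,0,0,2,0],[15,0,0,0,0],[15,0,0,0,0]]'; python3 -m creep '[[15,0,0,1.5,0],[15,0,0,0,0],[15,0,0,0,0]]'
python3 - <<'E'
from h import *
im=capture('side');crop(im,240,130,360,230,6,'s26.png')
E
```

```text
time: 33.22
tcp_pos: [0.5732, -0.0181, 0.1437]
tcp_rot: [3.141, -0.001, 0.009]
force: [-0.3, -0.4, -2.1]
grip_width: 0.0231
time: 33.6
tcp_pos: [0.5732, -0.0182, 0.1423]
tcp_rot: [3.141, -0.001, 0.009]
force: [-1.0, 0.5, 1.8]
grip_width: 0.0229
```

View pics/s26.png

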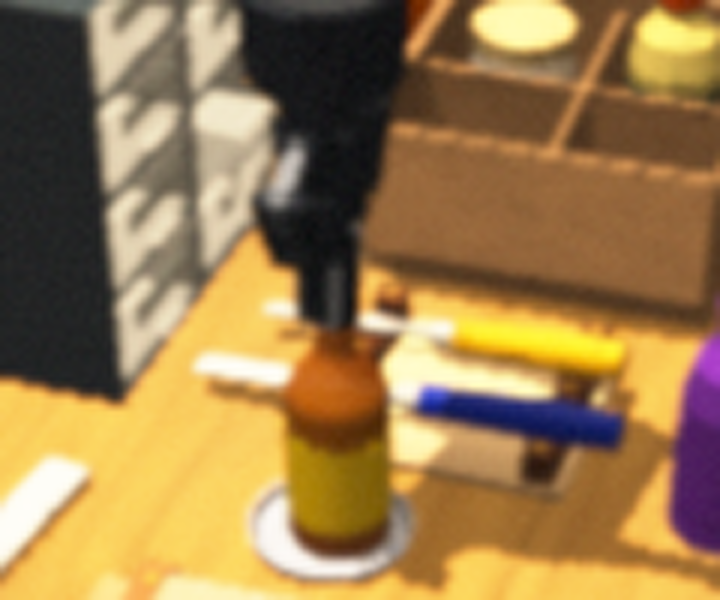

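```bash
python3 - <<'E'
from h import *
C=cam('side')
for r,z in((.027,.006),(.043,.010)):
    t=np.linspace(0,2*np.pi,60);P=np.c_[.574+r*np.cos(t),-.0184+r*np.sin(t),0*t+z]
    p=(proj(C,P)-[240,130]+.5)*6-.5
    print(r,p.min(0),p.max(0))
E
```

```text
0.027 [282.26892681 494.46296699] [387.39089508 562.03939237]
0.043 [250.72856438 469.38768987] [418.51270515 576.9468573 ]
```

```bash
python3 -m creep '[[28,0,0,0,0],[40,0,0,0,0],[45,0,0,0,0],[45,0,0,-30,0],[45,0,0,-60,0],[45,-40,0,-40,0],[45,-60,0,0,0],[45,-60,0,0,0],[45,0,0,0,0],[45,0,0,0,0]]'
python3 - <<'E'
from h import *
st=manip.sense();print(st['time'],st['tcp_pos'],st['tcp_rot'])
im=capture('wrist');cv2.imwrite('pics/w27.png',im)
im=capture('side');crop(im,240,110,400,260,5,'s27.png')
im=capture('top');crop(im,240,110,500,270,3,'t27.png')
E
```

```text
time: 34.9
tcp_pos: [0.4133, -0.0196, 0.2722]
tcp_rot: [3.141, -0.003, 0.009]
force: [0.3, -0.2, 0.6]
grip_width: 0.0449
34.9 [ 0.41329946 -0.01959311  0.27217081] [ 3.14127599e+00 -2.53689235e-03  8.54103849e-03]
```

View pics/w27.png

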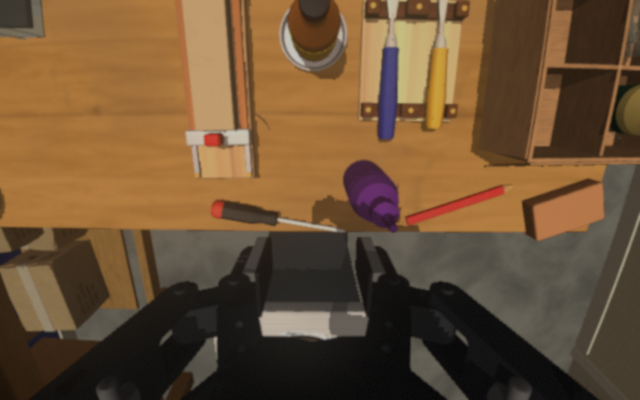

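View pics/s27.png

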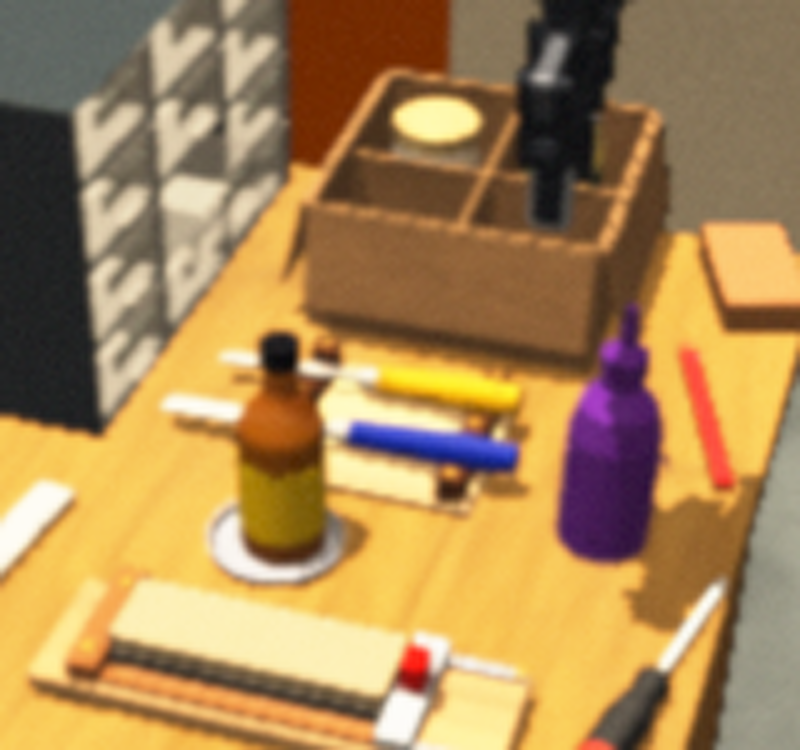

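View pics/t27.png

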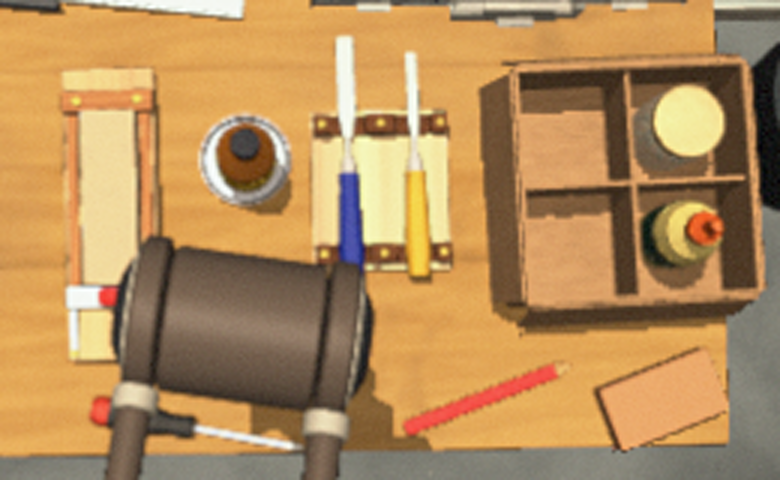

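```bash
python3 -m creep '[[45,50,-35,0,0],[45,50,-35,40,0],[45,0,-50,40,0],[45,0,0,0,0],[45,0,0,0,0],[45,0,0,0,0]]'
python3 - <<'E'
from h import *
st=manip.sense();print(st['time'],st['tcp_pos'],st['tcp_rot'])
im=capture('wrist');crop(im,220,0,420,300,2.6,'w28.png');np.save('st.npy',np.r_[st['tcp_pos'],st['tcp_rot']])
E
```

```text
time: 35.8
tcp_pos: [0.5058, 0.0943, 0.1996]
tcp_rot: [3.141, -0.003, 0.008]
force: [0.4, -0.5, -0.2]
grip_width: 0.045
35.8 [0.50581883 0.0943077  0.19956033] [ 3.14147701e+00 -2.73920230e-03  7.62457531e-03]
```

View pics/w28.png

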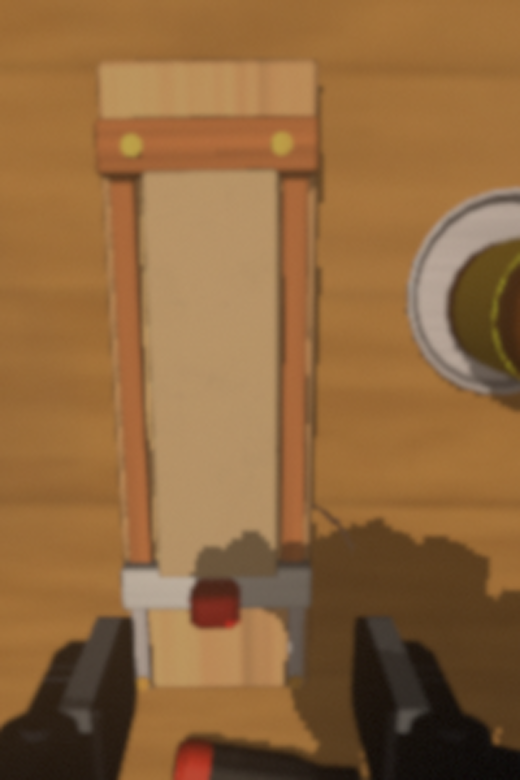

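```bash
python3 -c "
from workcell import manip
print(manip.job_done(), manip.sense()['time'])"
```

```text
the job is handed in; nothing more can be done
the job is handed in; nothing more can be done
```

The job is done and handed in at about 36 s on the robot's clock, out of 106 s allowed. No verdict is reported, so the results below come from my own checks.

- **Stone:** it lies pale face up between the battens. The jaw was slid up until it stopped moving and the pushing force rose. The last close-up shows the stone against the stop with no visible gap at the jaw.
- **Chisels:** blue is in the notch next to the holder and yellow is in the other, both flat with handles towards the robot. From where I released them, their middles sit about 25 mm past the rest's centre. Yellow may be 2–3 mm off its notch centre, well inside the tolerance.
- **Honing oil:** it stands upright in the tray. Comparing the picture with the expected outline put it about 2 mm from the tray's centre.
- **Glue bottle:** it was not touched and is still standing in its carton cell. The purple bottle was left alone too.
- **Readings that disagreed:** camera estimates differed by 1–3 mm for most points. The exception was the red thumb piece, which one early wrist-camera reading put 10 mm off in x and 17 mm in y. I used the closer readings instead. The arm's travel gave a jaw value of about 38 mm, while the tight-looking fit implies 40 mm; both are above the 36 mm limit.

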